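# Find the loose wing nut, nip it up and mark it

## Task

One of the three wing nuts on the mounting plate has worked loose. Find out which by pushing a wing of each sideways with the shut fingers, clockwise seen from above and never harder than 20 N, without gripping or lifting a nut: the tight ones hardly move, the loose one gives and is to be turned on until it comes up firm. Then stand the grey marker post upright inside the seat ring behind that nut and let go, without disturbing the pads and the glue stick.

Things in the scene. Friction and masses are not known exactly. Their poses are not given: they have to be found in the camera images.
- plate: fixed aluminium mounting plate flat on the desk, 180 x 430 x 14 mm. Origin: underside, below the middle wing nut; top face at z = 14 mm; own +x points away from the robot, +y to the left (yaw varies). In its frame three wing nuts stand at x = 0, y = +150, 0, -150 mm, each with a seat ring behind it at x = +70 mm.
- nut_left: left black wing nut (all three alike). Origin: centre of its underside, on the plate's top. Hub 52 mm across, 38 mm high; two wings along its own y reach 67 mm from the axis, 10 mm thick (14 mm at the tips), 8 to 34 mm above its underside. At the start its axes are parallel to the plate's. Clockwise = the left wing moves away from the robot.
- nut_middle: middle wing nut, shaped like nut_left. How they feel: a tight nut only winds up (about 6 N m/rad, and 0.05 rad of play) and springs back; the loose one (any of the three) turns clockwise at about 0.15 N m, comes up just as springily firm after about 0.6 rad and stays turned. Anticlockwise all feel tight.
- nut_right: right wing nut, shaped like nut_left and feeling as told for nut_middle. Each nut sits loosely over the flats of its stud and turns with it; it could be lifted off, but must not be.
- seat_left (a point): centre of the seat ring behind the left wing nut, on the plate's top face: a thin raised ring, 48 mm across inside, 56 mm outside, 3 mm high.
- seat_middle (a point): centre of the seat ring behind the middle wing nut, on the plate's top face: a thin raised ring, 48 mm across inside, 56 mm outside, 3 mm high.
- seat_right (a point): centre of the seat ring behind the right wing nut, on the plate's top face: a thin raised ring, 48 mm across inside, 56 mm outside, 3 mm high.
- marker_post: loose grey marker post, 74 mm high, standing upright on the desk to the right of the plate: round foot 40 mm across and 8 mm high, round stem 14 mm across from 22 to 70 mm height. Origin: centre of its underside, z up. About 0.08 to 0.17 kg.
- note_pad: small pad of paper slips lying on the plate between the left and middle seat rings, 78 x 23 x 13 mm, origin at the centre of its underside; a bystander
- slip_pad: flat bundle of tickets lying on the desk behind the plate's right end, 92 x 57 x 10 mm, origin at the centre of its underside; a bystander
- gum_stick: glue stick standing behind the marker post, 27 mm across, 92 mm high, origin at the centre of its underside; a bystander

How it is judged:
By the outcome, as a careful person would: the job done as asked, in the order asked, and still so for the second after the job is handed in, with the robot touching nothing.
It also fails if it takes over 64 s, if anything falls off the work surface, if the arm or the gripper's body presses on something with over 40 N, if the wrist force passes 120 N, or if a joint passes its speed limit or range.

## Robot

A 6-joint arm with a two-finger parallel gripper is mounted at the origin on a cart in front of the work surface, level with it; the furniture and walls round the work are solid. World frame = base frame: x ahead of the robot, y to its left, z up, the work surface at z = 0. Lengths are in mm, angles in rad, forces in N, time in s.
With the tool pointing down it reaches from about 350 to 975 mm from the base axis. Payload 7.1 kg.
Tool frame: the origin (TCP) lies at the very end of the fingers, on their centre line; the grasp point (between the pads) lies ctrl.hold_point_z behind it (ctrl.hold_point_z is the distance from the TCP to the grasp point, in mm); z points along the fingers, y is the line along which they close (so a half turn about z gives the same grasp; the last joint's range is limited). The gripper opens to 88 mm and grips with 3 to 60 N. Pads are 20 mm wide; open, the fingers measure 115 mm over their backs; the gripper's body (75 mm by 178 mm) begins 61 mm behind the grasp point.
Start: joints at [-1.203, 0.423, 1.63, -0, 1.089, -0.019], TCP at [235.783, -578.802, 222.675] pointing down, gripper open.
Joint ranges: [-3, 3], [-0.9, 2.11], [0.09, 2.58], [-1.31, 4.45], [0.11, 2.69], [-2.54, 2.54]. Speed limits (rad/s): [2.39, 2.39, 3.01, 3.14, 3.14, 3.14].

## Interface

Orientations are given as a rotation vector (axis times angle).
In Python, from workcell import ctrl gives the robot as it stands. The module is installed in compiled form; this text tells all that it offers.
- The arm moves only by the shell command python3 -m creep 'ROWS'. ROWS is JSON, a list of rows, each an object with "translation": the shift along the tool's x, y, z in mm, a list of three; "angular": the turn, a rotation vector about the tool's x, y, z in rad, a list of three; "jaw": the opening, from 0 (shut) to 1 (fully open). A call has exactly 8 rows; each row is the pose to reach, as a shift and turn from the pose commanded when the call began, along the tool's axes at that moment; what a row does not reach only later rows make up. A row lasts 1/8 s, in which the tool goes at most 62.5 mm and 10.7 degrees, less where a joint would pass 70% of its speed; a pose out of reach is approached as far as the arm can. A call with a gripper value outside its range is refused whole. The fingers move at their own pace and stop on an object; the grip force is fixed at half the most. Time passes only in rows, so rows that repeat a pose let the fingers close, or fill a call up. It gives the time, the measured TCP pose, the force, the opening and the grip force at its end, in the units of the state.
- ctrl.get_obs(): the state, without advancing time (a new reading comes with each control period).
- ctrl.get_image(name): name is "side" or "top"; returns the picture (384x512x3 uint8, red, green, blue); there is no depth.
- ctrl.camera_info(name): a dict with "camera_matrix" (3x3 intrinsics, pixels), "world_from_camera" (4x4, takes a point from camera to world coordinates). Camera axes: x right, y up, looking along -z (the intrinsics and any distortion apply to the point x, -y, -z); pixel columns grow to the right and rows downward; lengths in mm; the calibration is good to about 2 mm. A picture is of the moment at which its call begins. camera_info takes no time and is no camera call.
- ctrl.close_job(): hands the job in; it is judged then, once.
Trained networks look in the newest picture that a camera, given by its name, has taken for a name from the list of things; names that differ only in an ending like _2 or _b are one class to them, and where a whole thing is asked for, a point or a joint stands for the part that bears it (a point fixed in the world has none). Each returns a list of dicts, best first, with "score" (0 to 1); they miss things now and then, are a little off and sometimes report something else, mostly with a low value. They report only what shows in the picture. A call takes as long as a camera call.
- ctrl.look_for(camera, label): "rect" ([left, top, right, bottom] in pixels, round what is visible of it).
The state is a dict: "t": time; "qpos": joint angles; "qvel": joint speeds; "joint_torque": joint torques, N m; "ee_pos": TCP position; "orientation": TCP orientation; "ft_force": force on the tool from outside, world axes, zero at the start; "moment": the same for the moment, N m; "width": finger opening in mm; "grasp_force": force on a finger pad.
Only numpy, scipy, OpenCV 4.12 (cv2) and the standard library are available. Lean on these libraries where they do the work, as an engineer would, in place of code of your own. Each camera call takes 0.05 s, during which the arm holds its last target. There are 200 camera calls.

## Working session

There is one attempt and no reset: what is moved stays moved. The work goes in short steps, Python scripts to look and compute and a shell command to move; the robot and the scene stay as the last step left them, time stands still between calls to the robot, and variables do not carry over. Pictures are saved under pics/ and viewed, at most 10 in all, crops included, and the job is handed in when it is done.

```bash
mkdir -p pics
python3 - <<'E'
from workcell import ctrl
import cv2,numpy as np
o=ctrl.get_obs()
print(o['t'],o['ee_pos'],o['orientation'],o['width'],ctrl.hold_point_z)
for c in("top","side"):
    im=ctrl.get_image(c);cv2.imwrite(f"pics/{c}0.png",im[...,::-1])
    i=ctrl.camera_info(c);print(i)
    for l in("nut_left","marker_post","note_pad","slip_pad","gum_stick","plate"):
        print(c,l,[(np.round(d['rect']),round(d['score'],2)) for d in ctrl.look_for(c,l)][:4])
E
```

```text
0.0 [ 235.57849176 -578.2926953   221.88979897] [-3.08153256e+00 -6.03476159e-01  4.39602464e-04] 87.91856061670971 18.700000000000003
{'camera_matrix': array([[481.00413619,   0.        , 249.37718362],
       [  0.        , 481.00413619, 192.33618421],
       [  0.        ,   0.        ,   1.        ]]), 'world_from_camera': array([[-2.64151691e-02,  9.83849694e-01, -1.77036772e-01,
         3.59970416e+02],
       [-9.99650409e-01, -2.61994999e-02,  3.55612375e-03,
        -3.17987690e+01],
       [-1.13958362e-03,  1.77068817e-01,  9.84197813e-01,
         1.24176660e+03],
       [ 0.00000000e+00,  0.00000000e+00,  0.00000000e+00,
         1.00000000e+00]])}
top nut_left [(array([124., 205., 179., 227.]), 0.77)]
top marker_post [(array([367., 200., 381., 213.]), 0.68)]
top note_pad [(array([167., 178., 202., 190.]), 0.52)]
top slip_pad [(array([315., 159., 351., 179.]), 0.78)]
top gum_stick [(array([131., 167., 297., 250.]), 0.61), (array([369., 158., 386., 172.]), 0.45)]
top plate [(array([132., 168., 298., 250.]), 0.64)]
{'camera_matrix': array([[362.64178312,   0.        , 261
[... 197 characters left out ...]
        5.24183956e+02],
       [-6.56107713e-02,  6.21015428e-01, -7.81047415e-01,
        -7.46361804e+02],
       [-7.09251099e-03,  7.82423970e-01,  6.22705731e-01,
         6.20671793e+02],
       [ 0.00000000e+00,  0.00000000e+00,  0.00000000e+00,
         1.00000000e+00]])}
side nut_left [(array([217., 142., 297., 242.]), 0.53), (array([235., 135., 252., 158.]), 0.51)]
side marker_post [(array([246., 296., 269., 328.]), 0.79)]
side note_pad [(array([267., 153., 277., 174.]), 0.42)]
side slip_pad [(array([286., 254., 321., 294.]), 0.57)]
side gum_stick [(array([305., 286., 323., 326.]), 0.82), (array([266., 153., 279., 172.]), 0.27)]
side plate [(array([221., 143., 291., 245.]), 0.84)]
```

Run:
```python
import cv2
a=cv2.imread("pics/top0.png")[130:280,110:410];cv2.imwrite("pics/top0c.png",cv2.resize(a,(800,400),interpolation=cv2.INTER_CUBIC))
b=cv2.imread("pics/side0.png")[120:345,190:350];cv2.imwrite("pics/side0c.png",cv2.resize(b,(426,600),interpolation=cv2.INTER_CUBIC))
```

```text
(no output)
```

View pics/top0c.png

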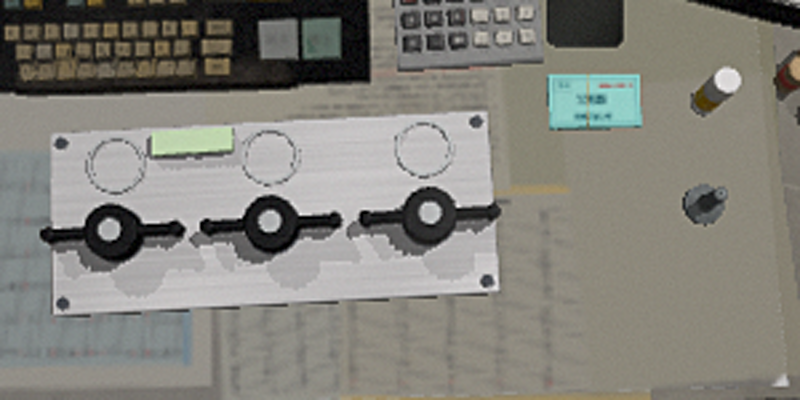

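View pics/side0c.png

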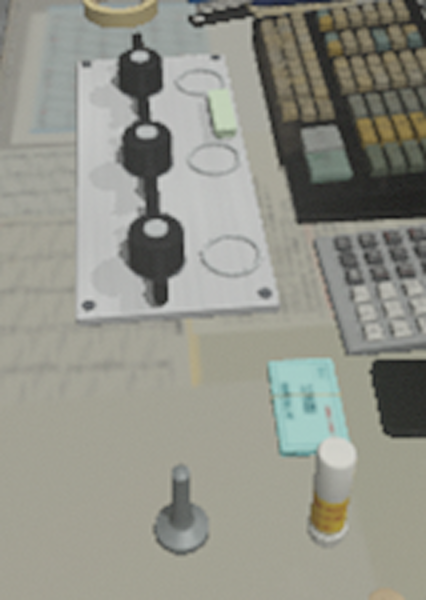

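```bash
cat > h.py <<'E'
import numpy as np
from workcell import ctrl
def w(cam,u,v,z):
    i=ctrl.camera_info(cam);K=i['camera_matrix'];T=i['world_from_camera']
    d=np.array([(u-K[0,2])/K[0,0],-(v-K[1,2])/K[1,1],-1]);d=T[:3,:3]@d
    return T[:3,3]+d*(z-T[2,3])/d[2]
def wc(cam,u,v,z):  # crop coordinates of the first pictures
    o=(110,130) if cam=="top" else (190,120)
    return w(cam,u*.375+o[0]-.3,v*.375+o[1]-.3,z)
E
python3 - <<'E'
from h import *
np.set_printoptions(precision=1,suppress=True)
def fit(P,M):
    P=np.array(P)[:,:2];M=np.array(M,float);Pc=P-P.mean(0);Mc=M-M.mean(0)
    y=np.arctan2((Mc[:,0]*Pc[:,1]-Mc[:,1]*Pc[:,0]).sum(),(Mc*Pc).sum());R=np.array([[np.cos(y),-np.sin(y)],[np.sin(y),np.cos(y)]])
    t=P.mean(0)-R@M.mean(0);print("yaw",round(y,4),"t",t,"res",(P-M@R.T-t).ravel());return y,t
T=lambda *a:wc("top",*a);S=lambda *a:wc("side",*a)
fit([T(116,165,17),T(270,157,17),T(424,150,17),T(51,133,14),T(488,111,14),T(498,290,14),T(53,315,14)],[(70,150),(70,0),(70,-150),(90,215),(90,-215),(-90,-215),(-90,215)])
fit([T(110,230,52),T(269,220,52),T(430,212,52)],[(0,150),(0,0),(0,-150)])
fit([S(200,83,17),S(213,159,17),S(230,256,17),S(142,57,52),S(147,132,52),S(156,230,52)],[(70,150),(70,0),(70,-150),(0,150),(0,0),(0,-150)])
print("post",T(704,207,4),T(718,193,74),S(181,528,4),S(180,467,74))
print("glue",T(728,80,92),S(336,452,92),S(328,532,2))
E
```

```text
yaw 0.0258 t [532.6  61.2] res [ -9.8  -0.4  -9.7   0.  -10.7   0.2   6.   -1.5   5.5   0.5  10.1   3.
   8.6  -1.9]
yaw 0.0301 t [525.6  61.3] res [-0.3 -0.6  0.6  0.7 -0.3 -0.2]
yaw 0.0142 t [525.6  57.3] res [-2.7 -3.9 -1.8 -1.6 -0.5 -1.1  1.6  1.9  0.9  3.6  2.5  1. ]
post [ 534.4 -358.3    4. ] [ 537.2 -353.6   74. ] [ 536.9 -359.7    4. ] [ 537.3 -358.3   74. ]
glue [ 639.5 -365.7   92. ] [ 639.1 -366.8   92. ] [ 640.7 -368.9    2. ]
```

```bash
cat >> h.py <<'E'
def goto(frm,yaw0,to,yaw1):
    d=np.array(to,float)-np.array(frm,float);c,s=np.cos(yaw0),np.sin(yaw0)
    print("tool shift",np.round([c*d[0]+s*d[1],s*d[0]-c*d[1],-d[2]],1),"turn z",round(yaw0-yaw1,3))
def pose():
    from scipy.spatial.transform import Rotation as R
    o=ctrl.get_obs();m=R.from_rotvec(o['orientation']).as_matrix()
    print(round(o['t'],2),"pos",o['ee_pos'].round(1),"yaw",round(float(np.arctan2(m[1,0],m[0,0])),4),"zax",m[:,2].round(3),"F",np.round(o['ft_force'],1),"w",round(o['width'],1))
E
python3 -c "
from h import *
pose(); goto((235.8,-578.8,222.7),.3866,(492.5,-36,100),.027)"
```

```text
0.7 pos [ 235.8 -578.8  222.7] yaw 0.3868 zax [-0.  0. -1.] F [ 0.1 -0.6  0.1] w 87.8
tool shift [ 442.4 -406.   122.7] turn z 0.36
```

```bash
python3 -m creep '[{"translation":[55,-51,10],"angular":[0,0,0.05],"jaw":0},{"translation":[110,-101,25],"angular":[0,0,0.1],"jaw":0},{"translation":[165,-152,40],"angular":[0,0,0.15],"jaw":0},{"translation":[220,-203,55],"angular":[0,0,0.2],"jaw":0},{"translation":[275,-254,70],"angular":[0,0,0.25],"jaw":0},{"translation":[330,-304,85],"angular":[0,0,0.3],"jaw":0},{"translation":[386,-355,100],"angular":[0,0,0.36],"jaw":0},{"translation":[442.4,-406,115],"angular":[0,0,0.36],"jaw":0}]'; python3 -c "
from h import *
pose()"
```

```text
t: 1.7
ee_pos: [446.2, -132.9, 129.4]
orientation: [3.141, 0.041, 0.002]
ft_force: [1.2, 0.7, -0.1]
width: 11.5
grasp_force: 0.0
1.7 pos [ 446.2 -132.9  129.4] yaw 0.0259 zax [ 0.001 -0.    -1.   ] F [ 1.2  0.7 -0.1] w 11.5
```

```bash
python3 -m creep '[{"translation":[22,-40,10],"angular":[0,0,0],"jaw":0},{"translation":[44,-80,30],"angular":[0,0,0],"jaw":0},{"translation":[44,-80,40],"angular":[0,0,0],"jaw":0},{"translation":[44,-80,50],"angular":[0,0,0],"jaw":0},{"translation":[44,-80,50],"angular":[0,0,0],"jaw":0},{"translation":[44,-80,50],"angular":[0,0,0],"jaw":0},{"translation":[44,-80,50],"angular":[0,0,0],"jaw":0},{"translation":[44,-80,50],"angular":[0,0,0],"jaw":0}]'; python3 -c "
from h import *
pose()
import cv2
im=ctrl.get_image('top');cv2.imwrite('pics/t1.png',cv2.resize(im[130:280,110:410,::-1],(800,400),interpolation=cv2.INTER_CUBIC))
"
```

```text
t: 2.7
ee_pos: [487.2, -53.8, 79.8]
orientation: [3.141, 0.041, 0.001]
ft_force: [-0.1, -0.7, 0.1]
width: 0.4
grasp_force: 0.0
2.7 pos [487.2 -53.8  79.8] yaw 0.0262 zax [ 0.001 -0.    -1.   ] F [-0.1 -0.7  0.1] w 0.4
```

```bash
python3 -m creep '[{"translation":[3,-17.7,8],"angular":[0,0,0],"jaw":0},{"translation":[5,-17.7,30],"angular":[0,0,0],"jaw":0},{"translation":[5,-17.7,50],"angular":[0,0,0],"jaw":0},{"translation":[9,-17.7,50],"angular":[0,0,0],"jaw":0},{"translation":[13,-17.7,50],"angular":[0,0,0],"jaw":0},{"translation":[16,-17.7,50],"angular":[0,0,0],"jaw":0},{"translation":[18,-17.7,50],"angular":[0,0,0],"jaw":0},{"translation":[20,-17.7,50],"angular":[0,0,0],"jaw":0}]'; python3 -c "
from h import *
pose()"
```

```text
t: 3.75
ee_pos: [506.9, -35.3, 29.8]
orientation: [3.141, 0.042, 0.001]
ft_force: [-0.5, -0.4, -0.8]
width: 0.3
grasp_force: 0.0
3.75 pos [506.9 -35.3  29.8] yaw 0.0266 zax [ 0.001 -0.    -1.   ] F [-0.5 -0.4 -0.8] w 0.3
```

```bash
python3 -m creep '[{"translation":[1,0,0],"angular":[0,0,0],"jaw":0},{"translation":[2,0,0],"angular":[0,0,0],"jaw":0},{"translation":[3,0,0],"angular":[0,0,0],"jaw":0},{"translation":[4,0,0],"angular":[0,0,0],"jaw":0},{"translation":[5,0,0],"angular":[0,0,0],"jaw":0},{"translation":[6,0,0],"angular":[0,0,0],"jaw":0},{"translation":[7,0,0],"angular":[0,0,0],"jaw":0},{"translation":[7,0,0],"angular":[0,0,0],"jaw":0}]'; python3 -c "
from h import *
pose()"
```

```text
t: 4.75
ee_pos: [513.6, -35.0, 29.4]
orientation: [3.141, 0.042, 0.0]
ft_force: [-0.6, 0.3, -0.6]
width: 0.2
grasp_force: 0.0
4.75 pos [513.6 -35.   29.4] yaw 0.0268 zax [ 0. -0. -1.] F [-0.6  0.3 -0.6] w 0.2
```

```bash
python3 -m creep '[{"translation":[1,0,0],"angular":[0,0,0],"jaw":0},{"translation":[2,0,0],"angular":[0,0,0],"jaw":0},{"translation":[3,0,0],"angular":[0,0,0],"jaw":0},{"translation":[4,0,0],"angular":[0,0,0],"jaw":0},{"translation":[4.5,0,0],"angular":[0,0,0],"jaw":0},{"translation":[5,0,0],"angular":[0,0,0],"jaw":0},{"translation":[5,0,0],"angular":[0,0,0],"jaw":0},{"translation":[5,0,0],"angular":[0,0,0],"jaw":0}]'; python3 -c "
from h import *
pose()"
```

```text
t: 5.75
ee_pos: [517.2, -34.8, 29.2]
orientation: [-3.141, -0.042, 0.004]
ft_force: [-5.1, 0.8, 4.1]
width: 0.5
grasp_force: 2.9
5.75 pos [517.2 -34.8  29.2] yaw 0.0269 zax [-0.003  0.    -1.   ] F [-5.1  0.8  4.1] w 0.5
```

```bash
python3 -m creep '[{"translation":[0.5,0,0],"angular":[0,0,0],"jaw":0},{"translation":[1,0,0],"angular":[0,0,0],"jaw":0},{"translation":[1.5,0,0],"angular":[0,0,0],"jaw":0},{"translation":[2,0,0],"angular":[0,0,0],"jaw":0},{"translation":[2.5,0,0],"angular":[0,0,0],"jaw":0},{"translation":[3,0,0],"angular":[0,0,0],"jaw":0},{"translation":[3,0,0],"angular":[0,0,0],"jaw":0},{"translation":[3,0,0],"angular":[0,0,0],"jaw":0}]'; python3 -c "
from h import *
pose()"
```

```text
t: 6.75
ee_pos: [518.9, -34.6, 29.0]
orientation: [-3.141, -0.042, 0.008]
ft_force: [-9.4, 0.7, 6.6]
width: 0.1
grasp_force: 4.7
6.75 pos [518.9 -34.6  29. ] yaw 0.0269 zax [-0.005  0.    -1.   ] F [-9.4  0.7  6.6] w 0.1
```

```bash
python3 -m creep '[{"translation":[-45,0,0],"angular":[0,0,0],"jaw":0},{"translation":[-50,-40,0],"angular":[0,0,0],"jaw":0},{"translation":[-50,-95,0],"angular":[0,0,0],"jaw":0},{"translation":[-50,-150,0],"angular":[0,0,0],"jaw":0},{"translation":[-50,-150,0],"angular":[0,0,0],"jaw":0},{"translation":[-25,-150,0],"angular":[0,0,0],"jaw":0},{"translation":[-16,-150,0],"angular":[0,0,0],"jaw":0},{"translation":[-14,-150,0],"angular":[0,0,0],"jaw":0}]'; python3 -c "
from h import *
pose()"; python3 -m creep '[{"translation":[2,0,0],"angular":[0,0,0],"jaw":0},{"translation":[4,0,0],"angular":[0,0,0],"jaw":0},{"translation":[6,0,0],"angular":[0,0,0],"jaw":0},{"translation":[8,0,0],"angular":[0,0,0],"jaw":0},{"translation":[9,0,0],"angular":[0,0,0],"jaw":0},{"translation":[10,0,0],"angular":[0,0,0],"jaw":0},{"translation":[11,0,0],"angular":[0,0,0],"jaw":0},{"translation":[11,0,0],"angular":[0,0,0],"jaw":0}]'; python3 -c "
from h import *
pose()"
```

```text
t: 7.75
ee_pos: [504.1, 114.0, 29.3]
orientation: [-3.141, -0.04, -0.001]
ft_force: [0.1, 0.3, 0.5]
width: 0.3
grasp_force: 0.0
7.75 pos [504.1 114.   29.3] yaw 0.0255 zax [ 0.  0. -1.] F [0.1 0.3 0.5] w 0.3
t: 8.75
ee_pos: [513.4, 115.0, 29.2]
orientation: [3.141, 0.042, -0.003]
ft_force: [-6.2, 1.5, 3.7]
width: 0.5
grasp_force: 2.7
8.75 pos [513.4 115.   29.2] yaw 0.0269 zax [-0.002 -0.    -1.   ] F [-6.2  1.5  3.7] w 0.5
```

```bash
python3 -m creep '[{"translation":[0.5,0,0],"angular":[0,0,0],"jaw":0},{"translation":[1,0,0],"angular":[0,0,0],"jaw":0},{"translation":[1.5,0,0],"angular":[0,0,0],"jaw":0},{"translation":[2,0,0],"angular":[0,0,0],"jaw":0},{"translation":[2.5,0,0],"angular":[0,0,0],"jaw":0},{"translation":[3,0,0],"angular":[0,0,0],"jaw":0},{"translation":[3,0,0],"angular":[0,0,0],"jaw":0},{"translation":[3,0,0],"angular":[0,0,0],"jaw":0}]'; python3 -c "
from h import *
pose()"
```

```text
t: 9.75
ee_pos: [515.0, 115.1, 29.1]
orientation: [3.141, 0.042, -0.007]
ft_force: [-8.7, 1.7, 6.3]
width: 0.6
grasp_force: 4.6
9.75 pos [515.  115.1  29.1] yaw 0.0268 zax [-0.005 -0.001 -1.   ] F [-8.7  1.7  6.3] w 0.6
```

```bash
python3 -m creep '[{"translation":[-45,0,0],"angular":[0,0,0],"jaw":0},{"translation":[-50,-40,0],"angular":[0,0,0],"jaw":0},{"translation":[-50,-95,0],"angular":[0,0,0],"jaw":0},{"translation":[-50,-150,0],"angular":[0,0,0],"jaw":0},{"translation":[-50,-150,0],"angular":[0,0,0],"jaw":0},{"translation":[-25,-150,0],"angular":[0,0,0],"jaw":0},{"translation":[-16,-150,0],"angular":[0,0,0],"jaw":0},{"translation":[-14,-150,0],"angular":[0,0,0],"jaw":0}]'; python3 -m creep '[{"translation":[2,0,0],"angular":[0,0,0],"jaw":0},{"translation":[4,0,0],"angular":[0,0,0],"jaw":0},{"translation":[6,0,0],"angular":[0,0,0],"jaw":0},{"translation":[8,0,0],"angular":[0,0,0],"jaw":0},{"translation":[10,0,0],"angular":[0,0,0],"jaw":0},{"translation":[12,0,0],"angular":[0,0,0],"jaw":0},{"translation":[13,0,0],"angular":[0,0,0],"jaw":0},{"translation":[13,0,0],"angular":[0,0,0],"jaw":0}]'; python3 -c "
from h import *
pose()"
```

```text
t: 10.75
ee_pos: [500.0, 263.8, 29.3]
orientation: [3.141, 0.04, 0.0]
ft_force: [-0.3, 0.5, -1.6]
width: 0.4
grasp_force: 0.0
t: 11.75
ee_pos: [512.2, 265.0, 29.3]
orientation: [3.141, 0.042, -0.001]
ft_force: [-4.2, 0.1, 1.4]
width: 0.1
grasp_force: 1.9
11.75 pos [512.2 265.   29.3] yaw 0.0268 zax [-0.001 -0.    -1.   ] F [-4.2  0.1  1.4] w 0.1
```

```bash
python3 -m creep '[{"translation":[1,-1,0],"angular":[0,0,0.08],"jaw":0},{"translation":[2.5,-2,0],"angular":[0,0,0.15],"jaw":0},{"translation":[4,-2.3,0],"angular":[0,0,0.22],"jaw":0},{"translation":[6,-2.5,0],"angular":[0,0,0.26],"jaw":0},{"translation":[8,-2.5,0],"angular":[0,0,0.3],"jaw":0},{"translation":[10,-2.5,0],"angular":[0,0,0.33],"jaw":0},{"translation":[12,-2.4,0],"angular":[0,0,0.36],"jaw":0},{"translation":[13,-2.3,0],"angular":[0,0,0.38],"jaw":0}]'; python3 -c "
from h import *
pose()"
```

```text
t: 12.75
ee_pos: [525.5, 267.6, 29.3]
orientation: [3.092, -0.554, -0.0]
ft_force: [-3.1, 1.1, 0.5]
width: 0.4
grasp_force: 1.3
12.75 pos [525.5 267.6  29.3] yaw -0.3545 zax [-0. -0. -1.] F [-3.1  1.1  0.5] w 0.4
```

```bash
python3 -m creep '[{"translation":[1.5,-0.3,0],"angular":[0,0,0.03],"jaw":0},{"translation":[3,-0.5,0],"angular":[0,0,0.06],"jaw":0},{"translation":[4.5,-0.8,0],"angular":[0,0,0.08],"jaw":0},{"translation":[6,-1.1,0],"angular":[0,0,0.11],"jaw":0},{"translation":[7.5,-1.4,0],"angular":[0,0,0.14],"jaw":0},{"translation":[9,-1.7,0],"angular":[0,0,0.16],"jaw":0},{"translation":[10,-2,0],"angular":[0,0,0.18],"jaw":0},{"translation":[10,-2,0],"angular":[0,0,0.18],"jaw":0}]'; python3 -c "
from h import *
pose()"
```

```text
t: 13.75
ee_pos: [536.1, 265.7, 29.5]
orientation: [-3.029, 0.826, 0.001]
ft_force: [-0.7, 3.3, -0.5]
width: 0.6
grasp_force: 1.3
13.75 pos [536.1 265.7  29.5] yaw -0.5326 zax [-0.     0.002 -1.   ] F [-0.7  3.3 -0.5] w 0.6
```

```bash
python3 -m creep '[{"translation":[0.7,0,0],"angular":[0,0,0.01],"jaw":0},{"translation":[1.4,0,0],"angular":[0,0,0.02],"jaw":0},{"translation":[2.1,0,0],"angular":[0,0,0.03],"jaw":0},{"translation":[2.8,0,0],"angular":[0,0,0.04],"jaw":0},{"translation":[3.5,0,0],"angular":[0,0,0.05],"jaw":0},{"translation":[4,0,0],"angular":[0,0,0.06],"jaw":0},{"translation":[4,0,0],"angular":[0,0,0.06],"jaw":0},{"translation":[4,0,0],"angular":[0,0,0.06],"jaw":0}]'; python3 -c "
from h import *
pose()"
```

```text
t: 14.75
ee_pos: [541.7, 259.2, 29.5]
orientation: [-2.992, 0.896, 0.02]
ft_force: [-4.4, 12.8, 2.2]
width: 0.6
grasp_force: 5.6
14.75 pos [541.7 259.2  29.5] yaw -0.5816 zax [-0.007  0.022 -1.   ] F [-4.4 12.8  2.2] w 0.6
```

```bash
python3 -m creep '[{"translation":[0.3,-0.3,0],"angular":[0,0,0],"jaw":0},{"translation":[0.6,-0.6,0],"angular":[0,0,0],"jaw":0},{"translation":[0.8,-0.8,0],"angular":[0,0,0],"jaw":0},{"translation":[1,-1,0],"angular":[0,0,0],"jaw":0},{"translation":[1,-1,0],"angular":[0,0,0],"jaw":0},{"translation":[1,-1,0],"angular":[0,0,0],"jaw":0},{"translation":[1,-1,0],"angular":[0,0,0],"jaw":0},{"translation":[1,-1,0],"angular":[0,0,0],"jaw":0}]';python3 -c "
from h import *
pose()
import cv2
a=ctrl.get_image('top')[165:265,110:230,::-1];b=ctrl.get_image('side')[120:220,200:320,::-1]
cv2.imwrite('pics/p2.png',cv2.resize(np.hstack([a,b]),(792,330),interpolation=cv2.INTER_CUBIC))"
```

```text
t: 15.75
ee_pos: [542.0, 259.2, 29.4]
orientation: [-2.993, 0.896, 0.023]
ft_force: [-8.2, 11.9, 5.2]
width: 0.6
grasp_force: 6.7
15.75 pos [542.  259.2  29.4] yaw -0.5816 zax [-0.009  0.021 -1.   ] F [-8.2 11.9  5.2] w 0.6
```

View pics/p2.png

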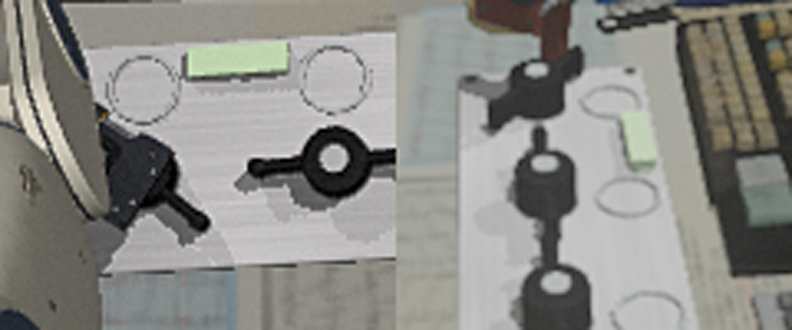

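```bash
python3 -c "
from h import *
pose()
f=(542,259,30)
for t in [(500,285,30),(500,230,90),(510,170,130),(520,110,130),(525,55,130)]: goto(f,-.582,t,.027)
print(w('top',0,0,0)[:0])
for d in ctrl.look_for('top','note_pad')[:1]:
  r=d['rect'];print(w('top',r[0],r[1],27),w('top',r[2],r[3],27))"
```

```text
15.85 pos [542.  259.2  29.4] yaw -0.5817 zax [-0.009  0.021 -1.   ] F [-7.3 11.9  4. ] w 0.3
tool shift [-49.4   1.4  -0. ] turn z -0.609
tool shift [-19.1  47.3 -60. ] turn z -0.609
tool shift [  22.2   91.9 -100. ] turn z -0.609
tool shift [  63.5  136.6 -100. ] turn z -0.609
tool shift [  97.9  179.8 -100. ] turn z -0.609
[]
[619.30678841 174.00939987  27.        ] [587.97335131  91.20569697  27.        ]
```

```bash
python3 -m creep '[{"translation":[-25,0,0],"angular":[0,0,0],"jaw":0},{"translation":[-35,0,-30],"angular":[0,0,0],"jaw":0},{"translation":[-30,10,-85],"angular":[0,0,-0.1],"jaw":0.2},{"translation":[-19,47,-100],"angular":[0,0,-0.25],"jaw":0.4},{"translation":[22,92,-100],"angular":[0,0,-0.4],"jaw":0.6},{"translation":[63,136,-100],"angular":[0,0,-0.55],"jaw":0.6},{"translation":[97,179,-100],"angular":[0,0,-0.609],"jaw":0.6},{"translation":[97,179,-100],"angular":[0,0,-0.609],"jaw":0.6}]';python3 -c "
from h import *
pose()
import cv2
a=ctrl.get_image('top')[165:265,110:230,::-1];cv2.imwrite('pics/p3.png',cv2.resize(a,(480,400),interpolation=cv2.INTER_CUBIC))"
```

```text
t: 16.9
ee_pos: [526.1, 49.6, 125.1]
orientation: [-3.123, -0.037, 0.013]
ft_force: [0.2, -0.2, -0.5]
width: 52.0
grasp_force: 0.0
16.9 pos [526.1  49.6 125.1] yaw 0.0236 zax [-0.008  0.019 -1.   ] F [ 0.2 -0.2 -0.5] w 52.0
```

View pics/p3.png

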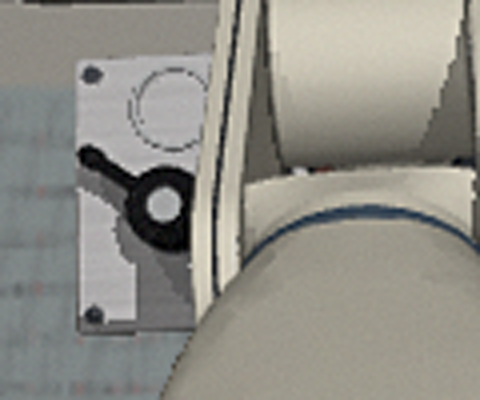

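```bash
python3 -m creep '[{"translation":[0,55,0],"angular":[-0.019,0.008,0],"jaw":0.6},{"translation":[0,110,0],"angular":[-0.019,0.008,0],"jaw":0.6},{"translation":[0,165,0],"angular":[-0.019,0.008,0],"jaw":0.6},{"translation":[0,225,0],"angular":[-0.019,0.008,0],"jaw":0.6},{"translation":[0,280,0],"angular":[-0.019,0.008,0],"jaw":0.6},{"translation":[0,340,0],"angular":[-0.019,0.008,0],"jaw":0.6},{"translation":[0,400,0],"angular":[-0.019,0.008,0],"jaw":0.6},{"translation":[0,408,0],"angular":[-0.019,0.008,0],"jaw":0.6}]';python3 -c "
from h import *
pose()
for c in ('top','side'):
  ctrl.get_image(c)
  for d in ctrl.look_for(c,'marker_post')[:1]: print(c,np.round(d['rect'],1),d['score'])
"
```

```text
t: 17.95
ee_pos: [538.6, -356.8, 117.1]
orientation: [3.141, 0.04, 0.002]
ft_force: [-0.4, 0.9, -0.4]
width: 52.6
grasp_force: 0.0
17.95 pos [ 538.6 -356.8  117.1] yaw 0.0257 zax [ 0.002 -0.    -1.   ] F [-0.4  0.9 -0.4] w 52.6
side [243.  295.2 270.7 332.7] 0.83
```

```bash
python3 -m creep '[{"translation":[-1.5,1.5,10],"angular":[0,0,0],"jaw":0.6},{"translation":[-1.5,1.5,50],"angular":[0,0,0],"jaw":0.6},{"translation":[-1.5,1.5,86],"angular":[0,0,0],"jaw":0.6},{"translation":[-1.5,1.5,90],"angular":[0,0,0],"jaw":0.6},{"translation":[-1.5,1.5,90],"angular":[0,0,0],"jaw":0.6},{"translation":[-1.5,1.5,90],"angular":[0,0,0],"jaw":0.4},{"translation":[-1.5,1.5,90],"angular":[0,0,0],"jaw":0.25},{"translation":[-1.5,1.5,90],"angular":[0,0,0],"jaw":0.2}]'; python3 -m creep '[{"translation":[0,0,0],"angular":[0,0,0],"jaw":0},{"translation":[0,0,0],"angular":[0,0,0],"jaw":0},{"translation":[0,0,0],"angular":[0,0,0],"jaw":0},{"translation":[0,0,-10],"angular":[0,0,0],"jaw":0},{"translation":[0,0,-30],"angular":[0,0,0],"jaw":0},{"translation":[0,0,-60],"angular":[0,0,0],"jaw":0},{"translation":[0,0,-90],"angular":[0,0,0],"jaw":0},{"translation":[0,0,-110],"angular":[0,0,0],"jaw":0}]'; python3 -c "
from h import *
pose()
import cv2
b=ctrl.get_image('side')[190:340,190:370,::-1]
cv2.imwrite('pics/p4.png',cv2.resize(b,(720,600),interpolation=cv2.INTER_CUBIC))"
```

```text
t: 19.15
ee_pos: [537.1, -356.5, 28.2]
orientation: [3.141, 0.044, 0.003]
ft_force: [0.1, -0.3, 0.3]
width: 26.2
grasp_force: 0.0
t: 20.15
ee_pos: [537.3, -356.7, 140.2]
orientation: [3.14, 0.044, 0.005]
ft_force: [-0.2, 0.9, -0.9]
width: 13.2
grasp_force: 30.0
20.15 pos [ 537.3 -356.7  140.2] yaw 0.0282 zax [ 0.003 -0.001 -1.   ] F [-0.2  0.9 -0.9] w 13.2
```

View pics/p4.png

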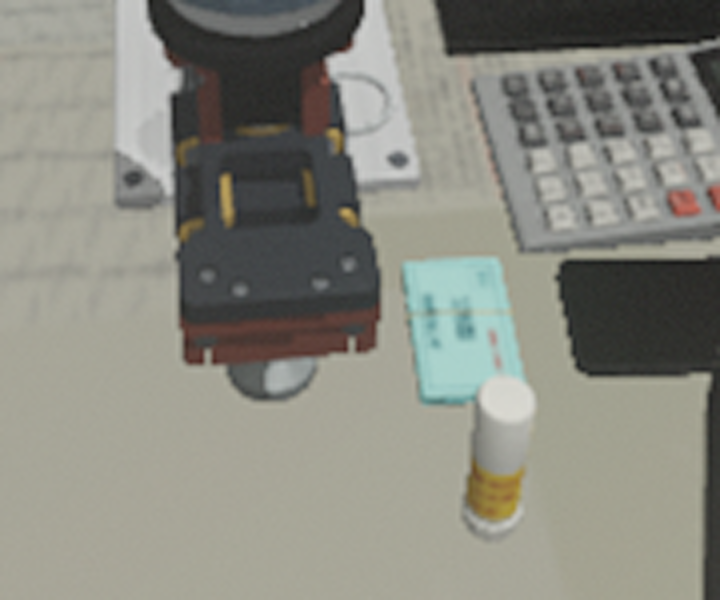

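```bash
cat >> h.py <<'E'
def proj(cam,P):
    i=ctrl.camera_info(cam);K=i['camera_matrix'];T=i['world_from_camera']
    p=T[:3,:3].T@(np.array(P,float)-T[:3,3]);return np.round([K[0,0]*p[0]/-p[2]+K[0,2],K[1,1]*p[1]/p[2]+K[1,2]],1)
E
python3 -c "
from h import *
for x in (533,537,541): print(proj('side',(x,-357,115)))
c0=(591-.0,212);goto((537.3,-356.7,140),.028,(588,212,140),.027)"
```

```text
[254.3 279.8]
[256.6 279.7]
[258.9 279.6]
tool shift [  66.6 -567.1   -0. ] turn z 0.001
```

```bash
python3 -m creep '[{"translation":[3,-30,0],"angular":[0,0,0],"jaw":0},{"translation":[10,-85,0],"angular":[0,0,0],"jaw":0},{"translation":[17,-145,0],"angular":[0,0,0],"jaw":0},{"translation":[24,-205,0],"angular":[0,0,0],"jaw":0},{"translation":[31,-265,0],"angular":[0,0,0],"jaw":0},{"translation":[38,-325,0],"angular":[0,0,0],"jaw":0},{"translation":[45,-385,0],"angular":[0,0,0],"jaw":0},{"translation":[52,-440,0],"angular":[0,0,0],"jaw":0}]'; python3 -c "
from h import *
pose();goto(ctrl.get_obs()['ee_pos'],.027,(588,212,85),.027)"
```

```text
t: 21.2
ee_pos: [575.9, 87.1, 137.5]
orientation: [-3.141, -0.045, -0.001]
ft_force: [0.5, -0.4, -0.9]
width: 13.6
grasp_force: 30.0
21.2 pos [575.9  87.1 137.5] yaw 0.0286 zax [ 0.001  0.    -1.   ] F [ 0.5 -0.4 -0.9] w 13.6
tool shift [  15.5 -124.5   52.5] turn z 0.0
```

```bash
python3 -m creep '[{"translation":[5,-45,0],"angular":[0,0,0],"jaw":0},{"translation":[10,-90,0],"angular":[0,0,0],"jaw":0},{"translation":[15,-115,0],"angular":[0,0,0],"jaw":0},{"translation":[15.5,-124,10],"angular":[0,0,0],"jaw":0},{"translation":[15.5,-124,30],"angular":[0,0,0],"jaw":0},{"translation":[15.5,-124,50],"angular":[0,0,0],"jaw":0},{"translation":[15.5,-124,66],"angular":[0,0,0],"jaw":0},{"translation":[15.5,-124,66],"angular":[0,0,0],"jaw":0}]'; python3 -c "
from h import *
pose()
import cv2
b=ctrl.get_image('side')[120:180,230:310,::-1]
cv2.imwrite('pics/p5.png',cv2.resize(b,(800,600),interpolation=cv2.INTER_CUBIC))"
```

```text
t: 22.2
ee_pos: [587.0, 208.3, 69.5]
orientation: [3.141, 0.043, -0.004]
ft_force: [-0.0, -1.0, -0.4]
width: 13.5
grasp_force: 30.0
22.2 pos [587.  208.3  69.5] yaw 0.0273 zax [-0.003 -0.001 -1.   ] F [-0.  -1.  -0.4] w 13.5
```

View pics/p5.png

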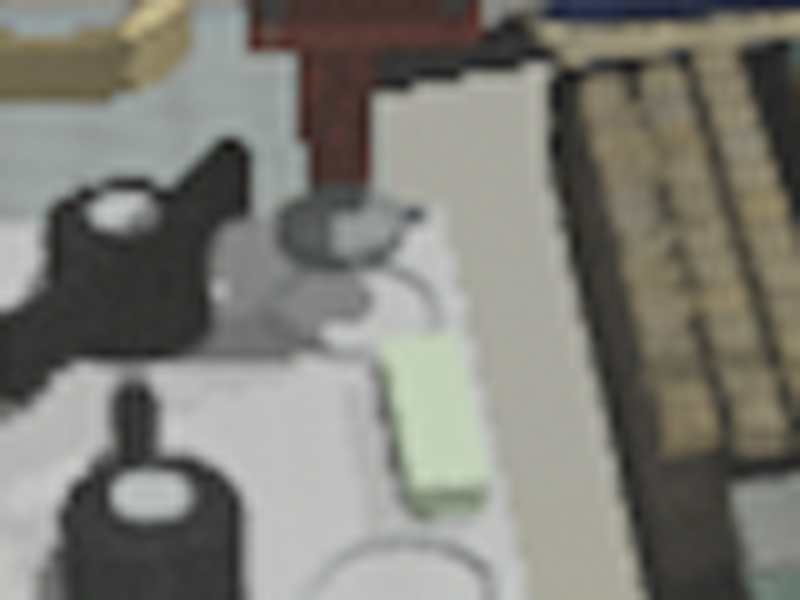

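```bash
python3 -c "
from h import *
print('foot',[proj('side',(x,208.5,46)) for x in (585,587,589)])
print('ring',[proj('side',(x,212,17)) for x in (587,589,591)],proj('side',(589,209,17)))
print(ctrl.get_obs()['ee_pos'])
for v in (125,165,205):pass
print(w('side',264.1,142.8,50),w('side',265.2,151,17),w('top',*(116*.375+110-.3,165*.375+130-.3),17))
"
```

```text
foot [array([262.7, 142.1]), array([263.3, 142.1]), array([264. , 142.1])]
ring [array([263.3, 149.6]), array([263.9, 149.5]), array([264.6, 149.5])] [264.  150.1]
[587.83176315 208.69920318  70.63782112]
[588.62558262 197.51566145  50.        ] [592.32661404 203.29663771  17.        ] [588.90895868 212.58855378  17.        ]
```

```bash
python3 -m creep '[{"translation":[2,-2,0],"angular":[0,0,0],"jaw":0},{"translation":[3.5,-3.5,4],"angular":[0,0,0],"jaw":0},{"translation":[3.5,-3.5,8],"angular":[0,0,0],"jaw":0},{"translation":[3.5,-3.5,12],"angular":[0,0,0],"jaw":0},{"translation":[3.5,-3.5,16],"angular":[0,0,0],"jaw":0},{"translation":[3.5,-3.5,20],"angular":[0,0,0],"jaw":0},{"translation":[3.5,-3.5,22],"angular":[0,0,0],"jaw":0},{"translation":[3.5,-3.5,22],"angular":[0,0,0],"jaw":0}]'; python3 -c "
from h import *
pose()
import cv2
b=ctrl.get_image('side')[130:160,245:285,::-1]
t=ctrl.get_image('top')[165:225,110:190,::-1]
cv2.imwrite('pics/p6.png',np.hstack([cv2.resize(x,(400,300),interpolation=cv2.INTER_CUBIC) for x in (b,t)]))"
```

```text
t: 23.25
ee_pos: [591.6, 213.0, 49.4]
orientation: [-3.141, -0.044, -0.001]
ft_force: [0.2, 0.7, -0.9]
width: 13.6
grasp_force: 30.0
23.25 pos [591.6 213.   49.4] yaw 0.0282 zax [ 0.  0. -1.] F [ 0.2  0.7 -0.9] w 13.6
```

View pics/p6.png

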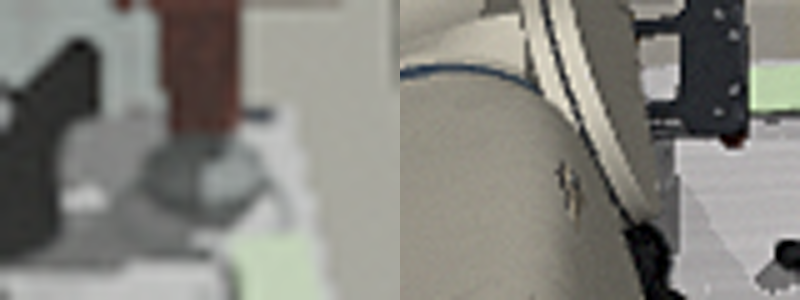

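```bash
python3 -m creep '[{"translation":[0,0,1.5],"angular":[0,0,0],"jaw":0},{"translation":[0,0,3],"angular":[0,0,0],"jaw":0},{"translation":[0,0,4],"angular":[0,0,0],"jaw":0},{"translation":[0,0,5],"angular":[0,0,0],"jaw":0},{"translation":[0,0,5.5],"angular":[0,0,0],"jaw":0},{"translation":[0,0,6],"angular":[0,0,0],"jaw":0},{"translation":[0,0,6],"angular":[0,0,0],"jaw":0},{"translation":[0,0,6],"angular":[0,0,0],"jaw":0}]'; python3 -c "
from h import *
pose()
import cv2
b=ctrl.get_image('side')[130:160,245:285,::-1]
cv2.imwrite('pics/p7.png',cv2.resize(b,(640,480),interpolation=cv2.INTER_CUBIC))"
```

```text
t: 24.35
ee_pos: [591.7, 213.0, 43.6]
orientation: [-3.141, -0.044, -0.001]
ft_force: [-0.1, 1.0, -0.5]
width: 13.7
grasp_force: 30.0
24.35 pos [591.7 213.   43.6] yaw 0.0282 zax [ 0.001  0.    -1.   ] F [-0.1  1.  -0.5] w 13.7
```

View pics/p7.png

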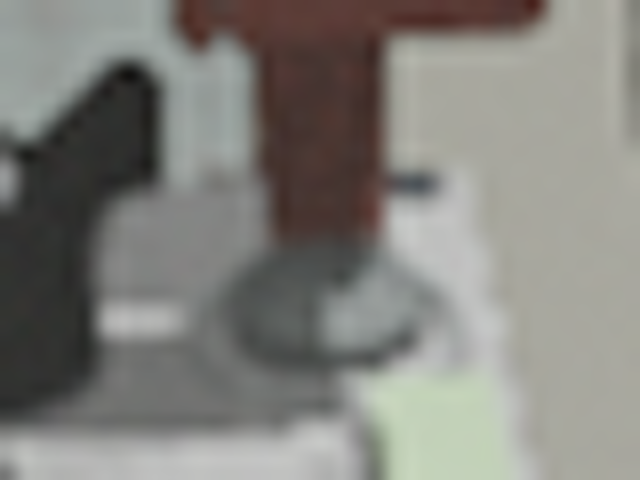

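```bash
python3 -m creep '[{"translation":[0,0,0.4],"angular":[0,0,0],"jaw":0},{"translation":[0,0,0.8],"angular":[0,0,0],"jaw":0},{"translation":[0,0,1.2],"angular":[0,0,0],"jaw":0},{"translation":[0,0,1.5],"angular":[0,0,0],"jaw":0},{"translation":[0,0,1.8],"angular":[0,0,0],"jaw":0},{"translation":[0,0,1.8],"angular":[0,0,0],"jaw":0},{"translation":[0,0,1.8],"angular":[0,0,0],"jaw":0},{"translation":[0,0,1.8],"angular":[0,0,0],"jaw":0}]'; python3 -c "
from h import *
pose()"
```

```text
t: 25.4
ee_pos: [591.7, 213.0, 41.8]
orientation: [-3.141, -0.044, -0.001]
ft_force: [-1.0, 0.3, -0.4]
width: 13.4
grasp_force: 30.0
25.4 pos [591.7 213.   41.8] yaw 0.0282 zax [ 0.001  0.    -1.   ] F [-1.   0.3 -0.4] w 13.4
```

```bash
python3 -m creep '[{"translation":[0,0,0.3],"angular":[0,0,0],"jaw":0},{"translation":[0,0,0.6],"angular":[0,0,0],"jaw":0},{"translation":[0,0,0.9],"angular":[0,0,0],"jaw":0},{"translation":[0,0,1.1],"angular":[0,0,0],"jaw":0},{"translation":[0,0,1.3],"angular":[0,0,0],"jaw":0},{"translation":[0,0,1.3],"angular":[0,0,0],"jaw":0},{"translation":[0,0,1.3],"angular":[0,0,0],"jaw":0},{"translation":[0,0,1.3],"angular":[0,0,0],"jaw":0}]'; python3 -c "
from h import *
pose()"
```

```text
t: 26.4
ee_pos: [591.7, 213.1, 41.4]
orientation: [-3.141, -0.044, -0.002]
ft_force: [-2.7, -0.2, 8.2]
width: 13.2
grasp_force: 30.0
26.4 pos [591.7 213.1  41.4] yaw 0.0282 zax [ 0.001  0.001 -1.   ] F [-2.7 -0.2  8.2] w 13.2
```

```bash
python3 -m creep '[{"translation":[0,0,-0.5],"angular":[0,0,0],"jaw":0.2},{"translation":[0,0,-0.5],"angular":[0,0,0],"jaw":0.3},{"translation":[0,0,-0.5],"angular":[0,0,0],"jaw":0.5},{"translation":[0,0,-0.5],"angular":[0,0,0],"jaw":0.5},{"translation":[0,0,-0.5],"angular":[0,0,0],"jaw":0.5},{"translation":[0,0,-20],"angular":[0,0,0],"jaw":0.5},{"translation":[0,0,-50],"angular":[0,0,0],"jaw":0.5},{"translation":[0,0,-90],"angular":[0,0,0],"jaw":0.5}]'; python3 -m creep '[{"translation":[0,0,-30],"angular":[0,0,0],"jaw":0.5},{"translation":[-30,40,-40],"angular":[0,0,0],"jaw":0.5},{"translation":[-80,80,-40],"angular":[0,0,0],"jaw":0.5},{"translation":[-120,125,-40],"angular":[0,0,0],"jaw":0.5},{"translation":[-130,180,-40],"angular":[0,0,0],"jaw":0.5},{"translation":[-130,240,-40],"angular":[0,0,0],"jaw":0.5},{"translation":[-130,300,-40],"angular":[0,0,0],"jaw":0.5},{"translation":[-130,300,-40],"angular":[0,0,0],"jaw":0.5}]'; python3 -c "
from h import *
pose()
import cv2
b=ctrl.get_image('side')[120:180,230:310,::-1]
t=ctrl.get_image('top')[165:225,110:190,::-1]
cv2.imwrite('pics/p8.png',np.hstack([cv2.resize(x,(400,300),interpolation=cv2.INTER_CUBIC) for x in (b,t)]))"
```

```text
t: 27.4
ee_pos: [591.2, 212.9, 132.0]
orientation: [-3.141, -0.044, -0.0]
ft_force: [0.3, -0.4, -0.2]
width: 44.0
grasp_force: 0.0
t: 28.4
ee_pos: [470.6, -94.1, 171.8]
orientation: [3.141, 0.036, 0.005]
ft_force: [0.2, 0.4, 0.5]
width: 43.8
grasp_force: 0.0
28.4 pos [470.6 -94.1 171.8] yaw 0.0226 zax [ 0.003 -0.001 -1.   ] F [0.2 0.4 0.5] w 43.8
```

View pics/p8.png

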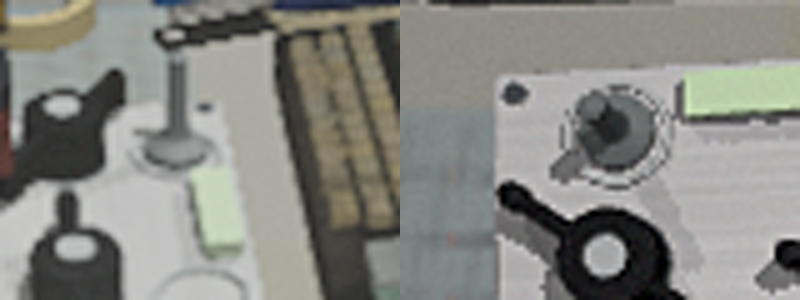

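The picture shows the post standing upright inside the left ring (top view about (615,135)), with the ring visible all round it. The left nut is still turned and the note pad has not moved.

```bash
python3 -c "
from workcell import ctrl
print(ctrl.close_job())"
```

```text
the job is handed in; nothing more can be done
None
```

The left wing nut was the loose one; I turned it clockwise until it came up firm (highest force read about 15 N), the marker post stands upright and released inside the left seat ring, and the job is handed in at about 28 s.

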